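# Empty the clipped transit case into the parts bin

## Robot

A 6-joint arm with a two-finger parallel gripper is mounted at the origin on a cart in front of the work surface, level with it; the furniture and walls round the work are solid. World frame = base frame: x ahead of the robot, y to its left, z up, the work surface at z = 0. Lengths are in mm, angles in rad, forces in N, time in s.
With the tool pointing down it reaches from about 400 to 925 mm from the base axis. Payload 12.5 kg.
Tool frame: the origin (TCP) lies on the front face of the gripper's body, between the roots of the fingers; the fingertips stand 78 mm ahead of it and the grasp point (between the pads) lies 59 mm ahead of it (env.nose_length is the distance from the TCP to the fingertips, in mm); z points along the fingers, y is the line along which they close (so a half turn about z gives the same grasp; the last joint's range is limited). The gripper opens to 95 mm and grips with 3 to 60 N. Pads are 20 mm wide; open, the fingers measure 119 mm over their backs; the gripper's body (75 mm by 180 mm) begins 59 mm behind the grasp point.
Start: joints at [1.192, 0.491, 1.559, -0, 1.092, -0.106], TCP at [168.373, 601.904, 292.261] pointing down, gripper open.
Joint ranges: [-3.1, 3.1], [-0.84, 2.19], [0.05, 2.79], [-1.13, 4.28], [0.06, 2.93], [-2.69, 2.69]. Speed limits (rad/s): [2.22, 2.22, 2.79, 3.14, 3.14, 3.14].

## Interface

Orientations are given as [roll, pitch, yaw] about the fixed x, y, z axes, in that order (R = Rz(yaw) Ry(pitch) Rx(roll)).
In Python, from cell import env gives the robot as it stands.
- The arm moves only by the tool jog_arm, never from a script. Its argument "motion" is a list of rows, each a list of 7 numbers: the turn, a rotation vector about the tool's x, y, z in degrees, then the shift along the tool's x, y, z in mm, then the finger opening in mm, from 0 to 95.1. In form: [[wx, wy, wz, x, y, z, hand], ...]. A call has 1 to 10 rows; each row shifts and turns the commanded pose from where the row before left it, along the tool's axes as they then stand; what a row does not reach is not made up. A row lasts 1/8 s, in which the tool goes at most 62.5 mm and 10.7 degrees, less where a joint would pass 70% of its speed; a pose out of reach is approached as far as the arm can. A call is refused whole if a number of a shift passes 62.5 or a number of a turn 10.7, either way. A call with a gripper value outside its range is refused whole. The fingers move at their own pace and stop on an object; the grip force is fixed at half the most. Time passes only in rows, so rows that do not move let the fingers close. It gives the time, the measured TCP pose, the force, the opening and the grip force at its end, in the units of the state.
- env.state(): the state, without advancing time (a new reading comes with each control period).
- env.read_camera(name): name is "side" or "top" or "wrist"; returns a dict with "color" (384x512x3 uint8, red, green, blue), "z_map" (384x512 float32, mm along the optical axis (not along the pixel's ray), 0 where there is no reading), "camera_matrix" (3x3 intrinsics, pixels), "k1" (the pictures are not rectified: a ray, as slopes to the right and down, at radius r is drawn at 1 + k1 r^2 times it, then the intrinsics apply), "world_to_cam" (4x4, takes a point from world to camera coordinates). Camera axes: x right, y up, looking along -z (the intrinsics and any distortion apply to the point x, -y, -z); pixel columns grow to the right and rows downward; lengths in mm; the calibration is good to about 2 mm. A picture is of the moment at which its call begins.
- env.job_done(): hands the job in; it is judged then, once.
Trained networks look in the newest picture that a camera, given by its name, has taken for a name from the list of things; names that differ only in an ending like _2 or _b are one class to them, and where a whole thing is asked for, a point or a joint stands for the part that bears it (a point fixed in the world has none). Each returns a list of dicts, best first, with "score" (0 to 1); they miss things now and then, are a little off and sometimes report something else, mostly with a low value. They report only what shows in the picture. A call takes as long as a camera call.
- env.recognise(camera, thing): "location" ([column, row] in pixels, amid what is visible of it).
The state is a dict: "t": time; "joints": joint angles; "qvel": joint speeds; "tau": joint torques, N m; "eef_pos": TCP position; "tcp_rot": TCP orientation; "ft_force": force on the tool from outside, world axes, zero at the start; "moment": the same for the moment, N m; "opening": opening from 0.0 (shut) to 1.0 (fully open); "grip_force": force on a finger pad.
Only numpy, scipy, OpenCV 4.12 (cv2) and the standard library are available. Lean on these libraries where they do the work, as an engineer would, in place of code of your own. Each camera call takes 0.05 s, during which the arm holds its last target. There are 200 camera calls.

## Task

Empty the blue transit case into the green dust-tight parts bin: flip both red-tabbed spring clips off the ends of the grey cover, then lift the cover off and set it down flat on the bench, the right way up and clear of the case. Push every transformer in the case over the bin's front ledge and through its orange flap, so that it drops inside and the flap swings shut. Then put the cover back square and flush on the empty case, leave its clips hanging undone, and do not disturb the side cutters, the flux tin or the solder spool.

Things in the scene. Friction and masses are not known exactly. Their poses are not given: they have to be found in the camera images.
- case: blue transit case, fixed, 116 (x) x 176 (y) x 36 mm high; origin at the centre of its underside, z up. Flat rim 12 mm wide at z = 36; black foam fills it up to z = 22, transformers stand on the foam. A spring clip is hinged outside each end (y = +96 left, -96 right; hinge axis along x at z = 30); an open clip sticks out to at most 170 mm from the case's centre, lying low
- cover: grey cover, loose, 0.3 kg, 116 (x) x 176 (y) mm, top 34 mm above its origin, hollow to 30 mm; origin at the centre of its underside, 36 mm above the case's origin when on, axes as the case's. Rests flat on the rim, edges flush, nothing guides it; may also go on turned by half a turn. Free bench to lay it on: world x 0.34 to 0.52, y 0.19 to 0.32, left of the case
- cover_handle (a point): centre of the black handle bar on the cover, 60 mm above the cover's origin; the bar runs along the cover's x, 64 mm free between its posts, 14 mm thick in y, 12 mm high, 20 mm of free space under it
- clip_left (a joint): left clip (at the case's +y end), rad: 0 = hooked over the cover, 1.9 = fully open, hanging outward. An over-centre spring holds it shut below about 0.46 rad and throws it fully open beyond that; about 3 N outward on the tab opens it
- clip_right (a joint): right clip (at the case's -y end), the same
- tab_left (a point): centre of the left clip's red finger tab. Closed: upright plate 50 mm wide (case x), 4 thick, 74 to 100 mm above the bench, inner face 91 mm from the case's centre; below it a steel hook plate (top at 76 mm) reaches 19 mm inward over the cover, and lifts up to 6 mm as the clip turns. Pushed outward (case +y) from its inner side, the clip tips out and down about its hinge
- tab_right (a point): centre of the right clip's red finger tab, the mirror image (push toward the case's -y)
- bin: green parts bin, fixed, closed but for the flap, 110 mm wide, 143 high; origin on the bench under the flap; x points into the bin (pushing direction), y to its left. Front face at x = -3 mm, opening 78 mm wide, 80 to 134 mm above the bench. Behind it a slippery 50 degree chute falls from the ledge's edge (x = -12 mm) under the flap to the floor at z = 5; the inside goes back to x = 152
- ledge (a point): middle of the flat ledge before the opening, 80 mm above the bench, at bin x = -33 mm; ledge from x = -54 to -12 mm, 110 mm wide, no side walls. A part whose middle is pushed past x = -12 tips over and slides into the bin; fingers pointing straight down can follow until they meet the front face at x = -3
- flap (a joint): orange flap of the bin, hung from its upper edge, rad: 0 = shut, grows as its lower edge swings into the bin; a very weak spring (under 0.3 N at the lower edge) shuts it
- transformer_1: transformer, grey core and yellow winding, for the bin, 0.2 to 0.4 kg; solid core 24 (x) x 42 (y) x 36 (z) mm, winding bulges to 44 mm in x; origin at the centre of its underside; may be absent (2 or 3 are there). Starts upright on the foam, about 50 mm from the next along the case's y, its own y roughly along the case's x; has room for fingers across its 42 mm
- transformer_2: transformer, grey core and yellow winding, for the bin, 0.2 to 0.4 kg; solid core 24 (x) x 42 (y) x 36 (z) mm, winding bulges to 44 mm in x; origin at the centre of its underside; may be absent (2 or 3 are there). Starts upright on the foam, about 50 mm from the next along the case's y, its own y roughly along the case's x; has room for fingers across its 42 mm
- transformer_3: transformer, grey core and yellow winding, for the bin, 0.2 to 0.4 kg; solid core 24 (x) x 42 (y) x 36 (z) mm, winding bulges to 44 mm in x; origin at the centre of its underside; may be absent (2 or 3 are there). Starts upright on the foam, about 50 mm from the next along the case's y, its own y roughly along the case's x; has room for fingers across its 42 mm
- side_cutters: red side cutters lying on the bench, 113 x 52 x 14 mm; origin at the centre of the underside; leave alone
- flux_tin: round tin, 44 mm across, 28 mm high; origin at the centre of its underside; leave alone
- solder_spool: black solder spool standing on its flange, 62 mm across, 50 mm high; origin at the centre of its underside; leave alone

How it is judged (in metres and radians):
On the way, in this order (a step that is already met when the one before it is completed fails the run):
1. both clips are flipped off, fully open (value of joint each of clip_left, clip_right above 1.2 rad), for 0.2 s.
2. the cover lies flat on the bench, right way up, clear of the case (height (world z) of cover below 0.015 m and angle between cover's own z axis and vertical below 0.1 rad and horizontal distance between cover and case above 0.12 m and linear speed of cover below 0.03 m/s), for 0.2 s.
3. every transformer is inside the bin and the flap has swung shut (x of transformer_1 in the frame of bin between 0.015 and 0.155 m and y of transformer_1 in the frame of bin between -0.055 and 0.055 m and z of transformer_1 in the frame of bin between -0.01 and 0.125 m and x of transformer_2 in the frame of bin between 0.015 and 0.155 m and y of transformer_2 in the frame of bin between -0.055 and 0.055 m and z of transformer_2 in the frame of bin between -0.01 and 0.125 m and x of transformer_3 in the frame of bin between 0.015 and 0.155 m and y of transformer_3 in the frame of bin between -0.055 and 0.055 m and z of transformer_3 in the frame of bin between -0.01 and 0.125 m and value of joint flap below 0.15 rad), for 0.2 s.
At the end, for the whole second after the job is handed in: the cover is on the case again (within 8 mm and 0.1 rad of square, flat on the rim), both clips stay open (beyond 1.2 rad), every transformer is inside the bin behind the flap, the flap is shut (below 0.15 rad), all at rest (all of step 1 and all of step 3 and x of cover in the frame of case between -0.008 and 0.008 m and y of cover in the frame of case between -0.008 and 0.008 m and z of cover in the frame of case between 0.031 and 0.041 m and angle between cover's own z axis and vertical below 0.05 rad and angle between the x axis of cover and the x axis of case, either way round below 0.1 rad and linear speed of cover below 0.02 m/s); the robot touches nothing.
It fails at once if the cover is lifted off while a clip is still hooked over it (z of cover in the frame of case above 0.052 m and value of joint any of clip_left, clip_right below 0.4 rad).
It fails at once if the side cutters, flux tin or solder spool are pushed away (over 40 mm) (distance of any of side_cutters, flux_tin, solder_spool from where it was at the start of the episode above 0.04 m).
Of transformer_1, transformer_2, transformer_3 only 2 to 3 are there at a start; the rules pass over those that are not, and their reading is None.
At some moment in a run one of transformer_1, transformer_2, transformer_3 may be knocked a few centimetres aside while the robot is not near it.
Once in a run the grip may slacken for a moment while it holds something.
It also fails if it takes over 210 s, if anything falls off the work surface, if the arm or the gripper's body presses on something with over 40 N, if the wrist force passes 120 N, or if a joint passes its speed limit or range.

## Working session

There is one attempt and no reset: what is moved stays moved. The work goes in short steps, Python scripts to look and compute and a tool call to move; the robot and the scene stay as the last step left them, time stands still between calls to the robot, and variables do not carry over. Pictures are saved under pics/ and viewed, at most 14 in all, crops included, and the job is handed in when it is done.

Besides the shell and the picture viewer there is one more tool, called after "Call:" as name(argument=value, ...) on one line, values as JSON. jog_arm: Moves the arm, as the interface text tells. Its arguments: {"type":"object","properties":{"motion":{"type":"array"}},"required":["motion"]}

```bash
ls; mkdir -p pics
cat > h.py <<'E'
import numpy as np, cv2
from cell import env
def rd(c): return env.read_camera(c)
def save(d,n): cv2.imwrite('pics/'+n, d['color'][:,:,::-1])
def px2w(d,u,v,z=None,plane=None):
    """pixel -> world; z depth from map unless plane (world z) is given"""
    K=np.array(d['camera_matrix']);k1=d['k1']
    p=cv2.undistortPoints(np.array([[[u,v]]],float),K,np.array([k1,0,0,0.]))[0,0]
    T=np.linalg.inv(np.array(d['world_to_cam']))
    ray=np.array([p[0],-p[1],-1.])
    if plane is not None:
        o=T[:3,3];r=T[:3,:3]@ray;return o+r*(plane-o[2])/r[2]
    if z is None: z=d['z_map'][int(round(v)),int(round(u))]
    return T[:3,:3]@(ray*z)+T[:3,3]
def cloud(d):
    h,w=d['z_map'].shape;K=np.array(d['camera_matrix'])
    uv=np.stack(np.meshgrid(np.arange(w),np.arange(h)),-1).reshape(-1,1,2).astype(float)
    p=cv2.undistortPoints(uv,K,np.array([d['k1'],0,0,0.]))[:,0]
    z=d['z_map'].reshape(-1);T=np.linalg.inv(np.array(d['world_to_cam']))
    P=np.stack([p[:,0]*z,-p[:,1]*z,-z],1)@T[:3,:3].T+T[:3,3]
    P[z==0]=np.nan
    return P.reshape(h,w,3)
E
python3 - <<'E'
from h import *
np.set_printoptions(precision=1,suppress=True)
ims=[]
for c in ['top','side']:
    d=rd(c);save(d,c+'0.png');P=cloud(d)
    print(c,np.linalg.inv(np.array(d['world_to_cam']))[:3,3],d['k1'])
    for t in ['case','cover','cover_handle','tab_left','tab_right','bin','ledge','flap','transformer_1','side_cutters','flux_tin','solder_spool','clip_left']:
        for r in env.recognise(c,t)[:2]:
            u,v=r['location'];print(t,round(r['score'],2),np.array([u,v]),px2w(d,u,v))
print(env.state())
E
```

```text
pics
top [ 402.4 -128.6  957.3] -0.12829196158632775
case 0.55 [166.2 230.6] [446.1  61.8  71.5]
case 0.36 [349.8 165.8] [ 576.4 -336.5  144.9]
cover 0.61 [198.8 233.1] [439.2 -15.6 102.4]
cover_handle 0.59 [200.3 232.6] [440.4 -18.6 100.4]
tab_left 0.61 [158.5 226.8] [454.1  77.8  78.6]
tab_left 0.49 [299.9 261.3] [ 375.7 -242.    16.5]
tab_right 0.77 [238.5 230.4] [ 446.1 -100.1   75.3]
bin 0.78 [349.  166.1] [ 576.1 -335.2  143.1]
ledge 0.81 [347.8 166.8] [ 573.5 -331.2  148.3]
flap 0.57 [337.2 185.3] [ 537.6 -311.6  128.2]
side_cutters 0.77 [298.6 261. ] [ 376.4 -239.3   13.2]
flux_tin 0.7 [257.1 147.7] [ 640.9 -143.    49.5]
flux_tin 0.26 [231.3 228.1] [451.3 -84.1  74.7]
solder_spool 0.59 [253.7 148. ] [ 640.1 -134.9   50. ]
clip_left 0.7 [160.3 227.4] [452.9  74.1  77.2]
clip_left 0.68 [239.8 230.7] [ 444.3 -103.6   98.4]
side [514.8 661.9 666.5] -0.004396071018068834
case 0.68 [302.  260.1] [448.1  68.4  55.3]
case 0.41 [200.8 204.4] [ 668.7 -115.6   40.7]
cover 0.61 [300.7 234.1] [448.6  13.9  72.5]
cover_handle 0.77 [300.2 235.5] [450.   19.4  73.8]
cover_handle 0.46 [261.9
[... 246 characters left out ...]
 575.4 -282.6  103.5]
flap 0.67 [261.  135.6] [ 535.3 -334.8   97.9]
transformer_1 0.34 [241.4 141.8] [ 583.5 -284.8  108. ]
side_cutters 0.59 [324.2 185.4] [ 372.6 -235.7   11.6]
flux_tin 0.57 [206.9 230.2] [646.5 -41.8  28.5]
solder_spool 0.67 [203.6 199.6] [ 662.1 -121.    50.6]
clip_left 0.9 [294.7 251.4] [464.1  80.4  90.1]
{'t': 1.4, 'joints': array([ 1.2,  0.5,  1.6, -0. ,  1.1, -0.1]), 'qvel': array([ 0., -0.,  0., -0.,  0., -0.]), 'tau': array([  0. , -61.2, -25.8,   0.1,   0. ,  -0. ]), 'eef_pos': array([168.4, 601.9, 292.3]), 'tcp_rot': array([3.1, 0. , 2.9]), 'ft_force': array([-0.3,  0.9,  0. ]), 'moment': array([ 0.,  0., -0.]), 'grip_force': 0.0, 'opening': 1.0023560164446572}
```

Run:
```python
from h import *
np.set_printoptions(precision=1,suppress=True)
ims=[]
for c in ['top','side']:
    d=rd(c);P=cloud(d);ims.append(d['color'][90:330])
    def rect(name,box,zl):
        m=(P[...,0]>box[0])&(P[...,0]<box[1])&(P[...,1]>box[2])&(P[...,1]<box[3])&(P[...,2]>zl[0])&(P[...,2]<zl[1])
        q=P[m][:,:2].astype(np.float32)
        if len(q)>20: print(c,name,len(q),cv2.minAreaRect(q),np.median(P[m],0),np.percentile(P[m],[1,99],axis=0).ravel())
    rect('cover',(340,560,-140,120),(64,74))
    rect('handle',(340,560,-60,50),(86,104))
    rect('tabL',(340,560,60,120),(80,104))
    rect('tabR',(340,560,-150,-70),(80,104))
    rect('bintop',(450,760,-480,-220),(136,150))
    rect('ledge',(450,760,-480,-200),(75,85))
    rect('flap',(450,760,-480,-200),(90,130))
i=np.vstack(ims);cv2.imwrite('pics/a.png',cv2.resize(i[:,:,::-1],None,fx=1.25,fy=1.25,interpolation=cv2.INTER_CUBIC))
```

```text
top cover 2961 ((446.1246032714844, -16.66448211669922), (185.6113739013672, 104.82435607910156), 88.24342346191406) [445.2 -18.2  70.7] [394.3 -92.2  67.  497.2  68.3  73.7]
top handle 234 ((446.2478942871094, -12.528714179992676), (14.270459175109863, 82.134765625), 87.98384857177734) [446.1 -13.5 101.7] [406.  -20.2  93.6 487.1  -5.  104. ]
top tabL 83 ((449.6718444824219, 74.12190246582031), (50.01323318481445, 18.394699096679688), 1.600774884223938) [451.4  79.5  97.6] [424.5  65.3  80.1 473.4  83.3 102.9]
top tabR 63 ((442.9452819824219, -100.47698211669922), (14.028190612792969, 45.3255500793457), 86.89521026611328) [ 441.4 -104.1   99.1] [ 420.  -108.2   81.2  464.2  -96.7  102.8]
top bintop 4090 ((591.9330444335938, -365.3560485839844), (188.36134338378906, 283.2580871582031), 89.84976196289062) [ 602.2 -355.6  145.6] [ 482.1 -458.5  137.4  697.7 -280.6  149.1]
top ledge 1232 ((604.127685546875, -355.74896240234375), (209.1964569091797, 307.9511413574219), 89.93759155273438) [ 510.2 -321.1   80. ] [ 466.9 -459.4   75.4  735.4 -255.4   84.8]
top flap 1123 ((601.0237426757812,
[... 705 characters left out ...]
097656, -101.53877258300781), (16.62228775024414, 48.5736083984375), 85.80168914794922) [ 444.9 -104.7   92.2] [ 421.1 -109.5   80.1  469.2 -100.6  102.6]
side bintop 1715 ((595.865234375, -369.1974792480469), (195.68203735351562, 288.2789001464844), 89.87596130371094) [ 597.1 -361.7  147.5] [ 460.  -464.2  136.3  728.1 -276.8  149.8]
side ledge 714 ((611.576416015625, -365.0592041015625), (214.45321655273438, 307.826171875), 86.52996063232422) [ 516.8 -312.5   81.4] [ 457.4 -463.4   75.2  753.5 -255.1   84.7]
side flap 1532 ((604.4114379882812, -367.8450927734375), (309.0088195800781, 198.81788635253906), 0.1362399011850357) [ 579.1 -343.6  112.1] [ 453.2 -465.1   90.6  751.  -273.8  129.7]
```

View pics/a.png

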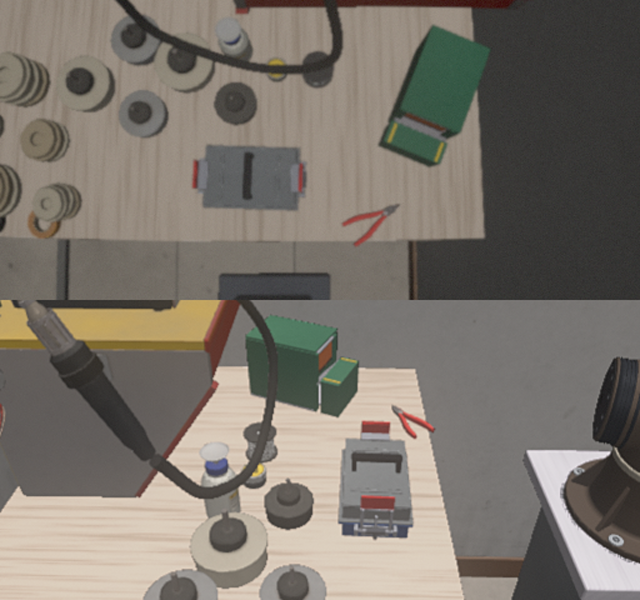

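Top view: case about (250,178), with tabs at its left and right ends. The bin is at (435,95), with its ledge toward (415,140), and the cutters are at (372,222). The side view agrees. Next I'll fit the bin and check the free bench.

```bash
cat >> h.py <<'E'
def go(x,y,z,yawdeg):
    """print tool-frame delta from measured pose to target"""
    s=env.state();p=np.array(s['eef_pos']);yaw=np.array(s['tcp_rot'])[2]
    from scipy.spatial.transform import Rotation as R
    M=R.from_euler('xyz',s['tcp_rot']);d=M.inv().apply(np.array([x,y,z])-p)
    dy=(yawdeg-np.degrees(yaw)+180)%360-180
    print('now',p.round(1),np.degrees(s['tcp_rot']).round(2),'turn first: wz',round(-dy,2),
     'then shift',R.from_euler('xyz',[np.pi,0,np.radians(yawdeg)]).inv().apply(np.array([x,y,z])-p).round(1),'| shift unturned',d.round(1))
E
python3 - <<'E'
from h import *
np.set_printoptions(precision=1,suppress=True)
for c in ['top','side']:
    d=rd(c);P=cloud(d);hsv=cv2.cvtColor(d['color'],cv2.COLOR_RGB2HSV)
    reg=(P[...,0]>440)&(P[...,0]<760)&(P[...,1]>-480)&(P[...,1]<-220)
    g=(hsv[...,0]>45)&(hsv[...,0]<90)&(hsv[...,1]>80)&reg
    o=(hsv[...,0]>3)&(hsv[...,0]<20)&(hsv[...,1]>130)&reg
    yl=(hsv[...,0]>22)&(hsv[...,0]<34)&(hsv[...,1]>130)&reg
    for n,m in [('top',g&(abs(P[...,2]-143)<5)),('ledge',(g|yl)&(abs(P[...,2]-81)<4)),('orange',o),('yel',yl)]:
        q=P[m]
        if len(q)>5: print(c,n,len(q),cv2.minAreaRect(q[:,:2].astype(np.float32)),np.median(q,0),cv2.boxPoints(cv2.minAreaRect(q[:,:2].astype(np.float32))).round().tolist())
    # bench obstacles left
    m=(P[...,0]>330)&(P[...,0]<580)&(P[...,1]>110)&(P[...,1]<420)&(P[...,2]>10)
    q=P[m];H={}
    for x,y,z in q:
        k=(int(x//30)*30,int(y//30)*30);H[k]=max(H.get(k,0),int(z))
    print(c,sorted(H.items()))
E
```

```text
top top 3301 ((606.8451538085938, -352.2636413574219), (108.9361572265625, 160.4281463623047), 66.49052429199219) [ 605.9 -351.9  145.7] [[512.0, -370.0], [659.0, -434.0], [702.0, -334.0], [555.0, -270.0]]
top ledge 441 ((505.49285888671875, -307.2045593261719), (99.50708770751953, 36.22983932495117), 66.36902618408203) [ 503.4 -317.    80.2] [[469.0, -346.0], [502.0, -360.0], [542.0, -269.0], [509.0, -254.0]]
top orange 1277 ((634.4364624023438, -315.474365234375), (227.85166931152344, 191.71673583984375), 74.32707214355469) [ 694.  -308.2  304. ] [[511.0, -399.0], [696.0, -451.0], [758.0, -232.0], [573.0, -180.0]]
top yel 70 ((641.1890869140625, -298.86798095703125), (203.96067810058594, 291.6355895996094), 71.18484497070312) [ 513.3 -343.6   81.7] [[470.0, -348.0], [746.0, -442.0], [812.0, -249.0], [536.0, -155.0]]
top [((330, 360), 23), ((330, 390), 24), ((360, 300), 71), ((360, 330), 81), ((360, 360), 82), ((360, 390), 23), ((390, 300), 73), ((390, 330), 82), ((390, 360), 81), ((390, 390), 71), ((420, 330), 79), ((420, 360), 80), ((450, 360), 45), ((450, 390), 49), ((480, 330), 
[... 734 characters left out ...]
0, -349.0], [502.0, -363.0], [542.0, -273.0], [512.0, -260.0]]
side orange 388 ((633.4945068359375, -315.087158203125), (216.63780212402344, 185.56918334960938), 75.52558898925781) [ 692.8 -326.5  254.5] [[517.0, -397.0], [696.0, -443.0], [750.0, -233.0], [571.0, -187.0]]
side yel 18 ((505.9606018066406, -310.8101806640625), (96.54344177246094, 29.537309646606445), 69.89385986328125) [ 515.  -270.9   82.9] [[475.0, -351.0], [503.0, -361.0], [536.0, -271.0], [509.0, -260.0]]
side [((510, 150), 45), ((510, 180), 42), ((510, 210), 42), ((540, 150), 54), ((540, 180), 88), ((540, 210), 59), ((540, 240), 42), ((570, 150), 41), ((570, 180), 88), ((570, 210), 58), ((570, 240), 42), ((570, 300), 47)]
```

Run:
```python
from h import *
go(450,30,290,177.7)
```

```text
now [168.4 601.9 292.3] [180.    -0.   164.37] turn first: wz -13.33 then shift [-304.3 -560.1    2.3] | shift unturned [-425.3 -474.9    2.2]
```

Call:
jog_arm(motion=[[0,0,-6.7,-27,-50,0,0],[0,0,-6.6,-28,-51,0,0],[0,0,0,-28,-51,0,0],[0,0,0,-28,-51,0,0],[0,0,0,-28,-51,0,0],[0,0,0,-28,-51,0,0],[0,0,0,-28,-51,0,0],[0,0,0,-28,-51,0,0],[0,0,0,-28,-51,0,0],[0,0,0,-28,-51,0,0]])

```text
t: 2.85
eef_pos: [408.5, 73.1, 292.6]
tcp_rot: [3.141, 0.001, 3.101]
ft_force: [0.8, 0.5, -0.4]
opening: 0.02
grip_force: 0.0
```

Run:
```python
from h import *
go(450,30,290,177.7)
d=rd('wrist');save(d,'w1.png');P=cloud(d);np.set_printoptions(precision=1,suppress=True)
print(np.linalg.inv(d['world_to_cam'])[:3,:4])
```

```text
now [408.5  73.1 292.6] [1.7999e+02 6.0000e-02 1.7766e+02] turn first: wz -0.04 then shift [-43.2 -41.4   2.6] | shift unturned [-43.2 -41.4   2.6]
[[  0.   -1.   -0.3 326.6]
 [  1.    0.    0.   76.5]
 [  0.   -0.3   1.  385.8]]
```

View pics/w1.png

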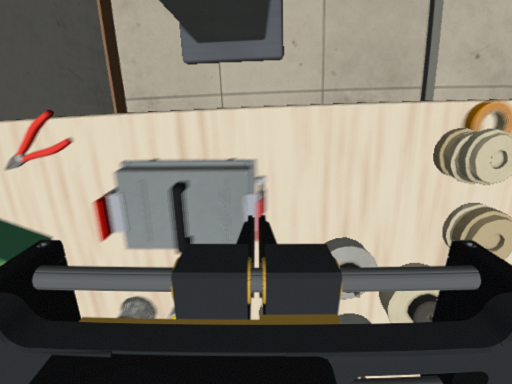

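The wrist view shows the cover and both tabs, with the left tab at (260,205) and the right at (103,217). I'll go for the left clip.

Run:
```python
from h import *
np.set_printoptions(precision=1,suppress=True)
d=rd('wrist');P=cloud(d)
def rect(n,m):
    q=P[m][:,:2].astype(np.float32); print(n,len(q),cv2.minAreaRect(q),np.median(P[m],0))
b=(P[...,0]>330)&(P[...,0]<560)
rect('cov',b&(abs(P[...,2]-70)<3)&(P[...,1]>-95)&(P[...,1]<70))
rect('hnd',b&(abs(P[...,2]-101)<4)&(P[...,1]>-60)&(P[...,1]<40))
hsv=cv2.cvtColor(d['color'],cv2.COLOR_RGB2HSV);r=((hsv[...,0]<5)|(hsv[...,0]>174))&(hsv[...,1]>150)
rect('tR',b&r&(P[...,2]>70)&(P[...,1]<-80));rect('tL',b&r&(P[...,2]>70)&(P[...,1]>50))
go(450,54,164,177.7)
```

```text
cov 8551 ((447.60467529296875, -13.193191528320312), (163.62005615234375, 104.46370697021484), 87.98680877685547) [439.6  -7.9  70.8]
hnd 803 ((446.7471923828125, -12.896724700927734), (14.757487297058105, 80.34131622314453), 88.01888275146484) [441.9 -11.5 102.2]
tR 495 ((443.7428894042969, -103.78152465820312), (6.281566143035889, 48.12346267700195), 87.20915985107422) [ 442.4 -103.4   95.7]
tL 158 ((428.9947814941406, 79.02289581298828), (59.15571212768555, 7.032855987548828), 3.428765296936035) [438.1  79.7 100.3]
now [409.9  71.1 292.4] [-180.     0.1  177.4] turn first: wz -0.34 then shift [-40.7 -15.4 128.4] | shift unturned [-40.6 -15.1 128.4]
```

Call:
jog_arm(motion=[[0,0,0,-41,-15,20,0],[0,0,0,0,0,45,0],[0,0,0,0,0,45,0],[0,0,0,0,0,18.5,0],[0,0,0,0,12,0,0],[0,0,0,0,15,0,0],[0,0,0,0,15,0,0],[0,0,0,0,15,0,0],[0,0,0,0,0,0,0]])

```text
t: 4.08
eef_pos: [450.6, 116.5, 164.1]
tcp_rot: [3.141, 0.001, 3.103]
ft_force: [-0.1, -0.8, -0.4]
opening: 0.006
grip_force: 0.0
```

Call:
jog_arm(motion=[[0,0,0,0,0,-40,0],[0,0,0,0,-60,0,0],[0,0,0,0,-60,0,0],[0,0,0,0,-60,0,0],[0,0,0,0,-15,0,0],[0,0,0,0,0,40,0],[0,0,0,0,-12,0,0],[0,0,0,0,-15,0,0],[0,0,0,0,-15,0,0],[0,0,0,0,-15,0,0]])

```text
t: 5.32
eef_pos: [440.5, -137.7, 164.5]
tcp_rot: [-3.141, 0.001, 3.101]
ft_force: [0.2, -0.5, -0.8]
opening: 0.005
grip_force: 0.0
```

Call:
jog_arm(motion=[[0,0,0,0,0,-40,0],[0,0,0,0,30,-50,0],[0,0,0,0,50,-40,95],[0,0,0,0,45,0,95],[0,0,0,0,0,0,95]])

```text
t: 5.95
eef_pos: [445.3, -11.4, 293.8]
tcp_rot: [-3.141, 0.002, 3.104]
ft_force: [0.7, -0.7, -0.3]
opening: 0.261
grip_force: 0.0
```

Run:
```python
from h import *
np.set_printoptions(precision=1,suppress=True)
d=rd('wrist');P=cloud(d);e=rd('side');Q=cloud(e)
cv2.imwrite('pics/c.png',np.hstack([d['color'][:,:,::-1][60:330,:420],e['color'][:,:,::-1][120:390-0,200:400][:270]]))
go(447,-12.5,155,178)
for P,d in((P,d),(Q,e)):
    m=(P[...,0]>380)&(P[...,0]<520)&(abs(P[...,2]-101)<5)&(P[...,1]>-40)&(P[...,1]<30)
    if m.sum()>50: print(cv2.minAreaRect(P[m][:,:2].astype(np.float32)),np.median(P[m],0))
```

```text
Traceback (most recent call last):
ValueError: all the input array dimensions except for the concatenation axis must match exactly, but along dimension 0, the array at index 0 has size 270 and the array at index 1 has size 264
```

Run:
```python
from h import *
np.set_printoptions(precision=1,suppress=True)
d=rd('wrist');P=cloud(d);e=rd('side');Q=cloud(e)
cv2.imwrite('pics/c.png',np.hstack([d['color'][:,:,::-1][60:330,:420],e['color'][:,:,::-1][110:380,200:400]]))
go(447,-12.5,155,178)
for P,d in((P,d),(Q,e)):
    m=(P[...,0]>380)&(P[...,0]<520)&(abs(P[...,2]-101)<5)&(P[...,1]>-40)&(P[...,1]<30)
    if m.sum()>50: print(cv2.minAreaRect(P[m][:,:2].astype(np.float32)),np.median(P[m],0))
```

```text
now [445.4 -13.9 292.7] [-180.    -0.   177.6] turn first: wz -0.38 then shift [ -1.5   1.4 137.7] | shift unturned [ -1.5   1.4 137.7]
((447.041259765625, -13.061456680297852), (13.16656494140625, 80.38538360595703), 88.14265441894531) [444.2 -12.7 102.3]
((448.2809753417969, -12.71833610534668), (17.435989379882812, 80.19481658935547), 88.1463394165039) [448.1  -9.4 102.4]
```

View pics/c.png

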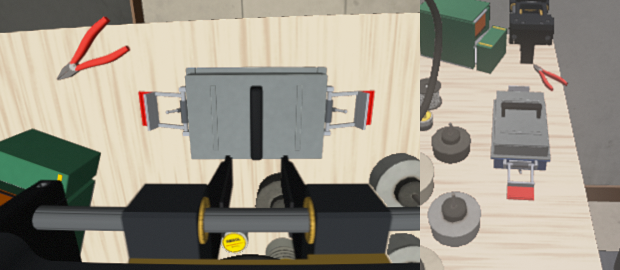

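Both clips are open. Now I'll grasp the handle.

Call:
jog_arm(motion=[[0,0,0,-1.5,1,20,95],[0,0,0,0,0,40,60],[0,0,0,0,0,40,50],[0,0,0,0,0,36,50],[0,0,0,0,0,1.5,50],[0,0,0,0,0,0,0],[0,0,0,0,0,0,0],[0,0,0,0,0,0,0],[0,0,0,0,0,0,0]])

```text
t: 7.28
eef_pos: [447.1, -11.9, 155.8]
tcp_rot: [-3.141, 0.001, 3.101]
ft_force: [-0.0, -3.4, 2.6]
opening: 0.162
grip_force: 1.9
```

Call:
jog_arm(motion=[[0,0,0,0,0,0,0],[0,0,0,0,0,0,0],[0,0,0,0,0,-20,0],[0,0,0,0,0,-25,0],[0,0,0,0,0,-25,0],[0,0,0,0,0,0,0]])

```text
t: 8.02
eef_pos: [447.2, -11.8, 226.3]
tcp_rot: [-3.141, 0.003, 3.101]
ft_force: [0.6, 0.4, -3.3]
opening: 0.143
grip_force: 30.0
```

Run:
```python
from h import *
go(428,253,226,88)
```

```text
now [447.2 -11.8 226.3] [-1.7999e+02  1.6000e-01  1.7768e+02] turn first: wz 89.68 then shift [264.  -28.4   0.3] | shift unturned [2.990e+01 2.638e+02 1.000e-01]
```

Call:
jog_arm(motion=[[0,0,0,5,40,0,0],[0,0,0,6,48,0,0],[0,0,0,6,48,0,0],[0,0,0,6,48,0,0],[0,0,0,6,48,0,0],[0,0,0,1,32,0,0],[0,0,9,0,0,0,0],[0,0,9,0,0,0,0],[0,0,9,0,0,0,0],[0,0,9,0,0,0,0]])

```text
t: 9.28
eef_pos: [427.2, 253.0, 223.7]
tcp_rot: [-3.14, -0.001, 2.468]
ft_force: [-0.2, 0.3, -3.2]
opening: 0.146
grip_force: 30.0
```

Call:
jog_arm(motion=[[0,0,9,0,0,0,0],[0,0,9,0,0,0,0],[0,0,9,0,0,0,0],[0,0,9,0,0,0,0],[0,0,9,0,0,0,0],[0,0,8.7,0,0,0,0],[0,0,0,0,0,0,0],[0,0,0,0,0,0,0]])

```text
t: 10.28
eef_pos: [427.5, 253.1, 224.6]
tcp_rot: [-3.141, 0.0, 1.539]
ft_force: [-0.4, -0.2, -3.7]
opening: 0.146
grip_force: 30.0
```

Run:
```python
from h import *
print(env.state()['opening'],env.state()['grip_force'])
go(428,253,120,88)
np.set_printoptions(precision=1,suppress=True)
d=rd('top');P=cloud(d);save(d,'t2.png')
m=(P[...,0]>330)&(P[...,0]<540)&(P[...,1]>150)&(P[...,1]<340)&(abs(P[...,2]-141)<6)
print(m.sum(),cv2.minAreaRect(P[m][:,:2].astype(np.float32)))
# clearance: rings on the bench
m=(P[...,2]>12)&(P[...,2]<100)&(P[...,1]>300)&(P[...,1]<340)&(P[...,0]>330)&(P[...,0]<530)
print(np.nanmin(P[m],0) if m.any() else None)
```

```text
0.14636343787703263 29.99771475791931
now [427.5 253.1 224.6] [-1.7995e+02  2.0000e-02  8.8160e+01] turn first: wz 0.16 then shift [ -0.    0.5 104.6] | shift unturned [ -0.    0.6 104.6]
2321 ((424.662841796875, 253.418212890625), (106.00908660888672, 165.33106994628906), 88.66319274902344)
None
```

Call:
jog_arm(motion=[[0,0,0,0,0,40,0],[0,0,0,0,0,40,0],[0,0,0,0,0,17,0],[0,0,0,0,0,5,0],[0,0,0,0,0,2,0],[0,0,0,0,0,0,0]])

```text
t: 11.08
eef_pos: [427.9, 253.3, 121.9]
tcp_rot: [3.141, -0.001, 1.536]
ft_force: [-0.5, -0.3, -3.2]
opening: 0.146
grip_force: 30.0
```

Call:
jog_arm(motion=[[0,0,0,0,0,1.5,0],[0,0,0,0,0,0.7,0],[0,0,0,0,0,0,0]])

```text
t: 11.45
eef_pos: [427.8, 253.3, 119.8]
tcp_rot: [3.141, -0.001, 1.536]
ft_force: [-0.8, -1.1, 5.3]
opening: 0.147
grip_force: 30.0
```

Call:
jog_arm(motion=[[0,0,0,0,0,0,45],[0,0,0,0,0,0,45],[0,0,0,0,0,0,45],[0,0,0,0,0,0,45],[0,0,0,0,0,-30,45],[0,0,0,0,0,-50,70],[0,0,0,0,0,-60,70],[0,0,0,-50,0,-30,70],[0,0,0,-60,0,0,70],[0,0,0,-60,0,0,70]])

```text
t: 12.7
eef_pos: [421.2, 81.8, 289.6]
tcp_rot: [3.14, -0.0, 1.536]
ft_force: [0.5, -0.0, 0.2]
opening: 0.735
grip_force: 0.0
```

```bash
python3 - <<'E'
from h import *
np.set_printoptions(precision=1,suppress=True)
d=rd('top');P=cloud(d);save(d,'t2.png')
m=(P[...,0]>330)&(P[...,0]<540)&(P[...,1]>150)&(P[...,1]<340)&(abs(P[...,2]-34)<5)
print(m.sum(),cv2.minAreaRect(P[m][:,:2].astype(np.float32)))
m=(P[...,0]>330)&(P[...,0]<540)&(P[...,1]>190)&(P[...,1]<320)&(abs(P[...,2]-66)<5)
print(m.sum(),cv2.minAreaRect(P[m][:,:2].astype(np.float32)))
for r in env.recognise('top','transformer_1'): print(r,px2w(d,*r['location']))
go(447,-12.5,290,88)
E
python3 -c "
import cv2;i=cv2.imread('pics/t2.png')[120:320,90:320];cv2.imwrite('pics/t2c.png',cv2.resize(i,None,fx=2.5,fy=2.5))"
```

```text
33 ((435.9302062988281, 252.70248413085938), (34.88648986816406, 204.5871124267578), 68.81980895996094)
0 ((0.0, 0.0), (0.0, 0.0), 0.0)
{'location': [201.2, 231.6], 'score': 0.78} [444.5 -15.1  57.2]
{'location': [222.6, 229.3], 'score': 0.71} [449.4 -63.8  60.4]
now [421.3  79.2 289.3] [180.    0.   87.7] turn first: wz -0.32 then shift [-90.8  28.9  -0.7] | shift unturned [-90.6  29.4  -0.7]
```

View pics/t2c.png

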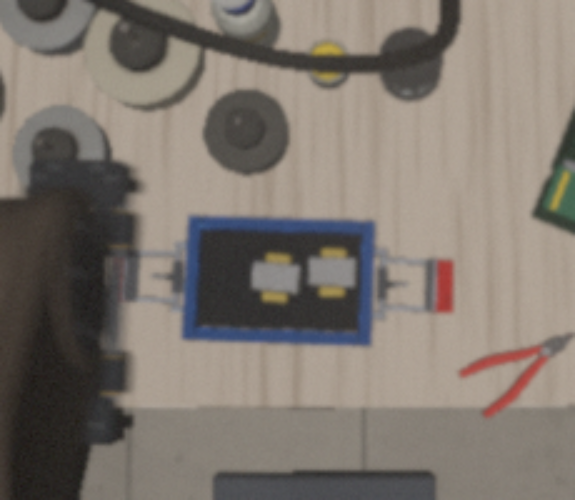

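Call:
jog_arm(motion=[[0,0,0,-50,20,20,70],[0,0,0,-55,20,10,70],[0,0,0,0,0,0,70],[0,0,0,0,0,0,70]])

```text
t: 13.3
eef_pos: [457.7, -22.7, 258.9]
tcp_rot: [-3.141, -0.0, 1.535]
ft_force: [0.6, 0.1, 0.0]
opening: 0.736
grip_force: 0.0
```

Run:
```python
from h import *
np.set_printoptions(precision=1,suppress=True)
d=rd('wrist');P=cloud(d);save(d,'w3.png')
for r in env.recognise('wrist','transformer_1'): print(r,px2w(d,*r['location']))
m=(P[...,0]>400)&(P[...,0]<500)&(P[...,1]>-90)&(P[...,1]<70)&(P[...,2]>50)&(P[...,2]<66)
n,l=cv2.connectedComponents(m.astype(np.uint8))
for i in range(1,n):
    k=l==i
    if k.sum()>100: print(k.sum(),cv2.minAreaRect(P[k][:,:2].astype(np.float32)),np.median(P[k],0), P[k][:,:2].mean(0))
go(447,-12.5,250,88)
```

```text
{'location': [248.0, 170.0], 'score': 0.83} [449.4  -8.2  58.7]
{'location': [254.8, 215.0], 'score': 0.65} [454.9 -61.4  59. ]
1180 ((450.2700500488281, -12.370811462402344), (42.09321975708008, 43.80997085571289), 84.8587875366211) [450.3 -11.4  58.3] [450.2 -11.4]
1041 ((455.1400451660156, -63.675941467285156), (42.277435302734375, 42.8877067565918), 86.79946899414062) [455.3 -62.4  58.3] [455.1 -62.6]
now [457.6 -22.  259.2] [180.  -0.  88.] turn first: wz 0.05 then shift [  9.1 -10.9   9.2] | shift unturned [  9.1 -10.9   9.2]
```

View pics/w3.png

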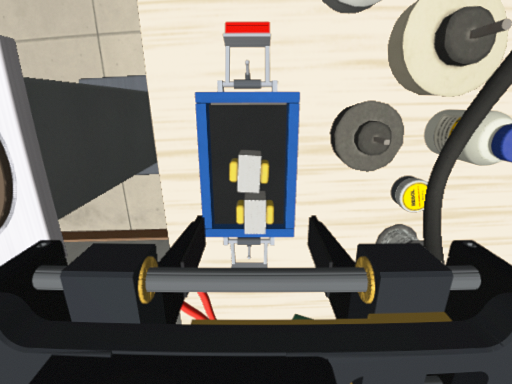

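The view shows two transformers, at (248,170) and (254,215), and the third slot is empty. The cores' long side runs along world y with only about 8 mm between them, so I'll grip across the windings along x.

Run:
```python
from h import *
go(450,-12.5,108,88)
```

```text
now [457.6 -22.  259.2] [ 1.800e+02 -1.000e-02  8.805e+01] turn first: wz 0.05 then shift [  9.2  -7.9 151.2] | shift unturned [  9.2  -7.9 151.2]
```

Call:
jog_arm(motion=[[0,0,0,9,-8,30,57],[0,0,0,0,0,45,57],[0,0,0,0,0,40,57],[0,0,0,0,0,0,57]])

```text
t: 13.9
eef_pos: [449.3, -12.6, 142.7]
tcp_rot: [-3.137, -0.001, 1.537]
ft_force: [-0.2, -0.0, 0.4]
opening: 0.601
grip_force: 0.0
```

Call:
jog_arm(motion=[[0,0,0,0,0,20,57],[0,0,0,0,0,14,57],[0,0,0,0,0,0,20],[0,0,0,0,0,0,20],[0,0,0,0,0,0,20],[0,0,0,0,0,0,20],[0,0,0,0,0,0,20]])

```text
t: 14.78
eef_pos: [450.2, -13.8, 110.5]
tcp_rot: [3.141, -0.0, 1.535]
ft_force: [-1.2, 0.6, 7.0]
opening: 0.257
grip_force: 29.5
```

Call:
jog_arm(motion=[[0,0,0,0,0,-15,20],[0,0,0,0,0,-40,20],[0,0,0,0,0,-50,20],[0,0,0,0,0,0,20]])

```text
t: 15.28
eef_pos: [450.9, -13.9, 217.6]
tcp_rot: [3.136, 0.001, 1.535]
ft_force: [-0.0, 0.0, -3.6]
opening: 0.255
grip_force: 29.5
```

Run:
```python
from h import *
np.set_printoptions(precision=1,suppress=True)
d=rd('wrist');P=cloud(d);e=rd('side');Q=cloud(e)
cv2.imwrite('pics/w4.png',np.hstack([d['color'][100:300,140:380,::-1],cv2.resize(e['color'][190:290,230:350,::-1],None,fx=2,fy=2)]))
u=np.array([.917,-.399]);o=np.array([537,-322])
t=o-34*u;print(t);go(t[0],t[1],215,156.5)
```

```text
[ 505.8 -308.4]
now [449.9 -13.8 214.7] [180.  -0.  88.] turn first: wz -68.53 then shift [-168.8 -247.9   -0.3] | shift unturned [-292.5   66.4   -0.3]
```

View pics/w4.png

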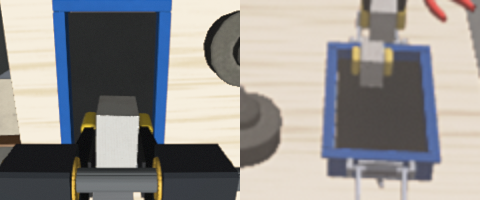

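Call:
jog_arm(motion=[[0,0,0,-40,9,0,20],[0,0,0,-50,11.5,0,20],[0,0,0,-50,11.5,0,20],[0,0,0,-50,11.5,0,20],[0,0,0,-50,11.5,0,20],[0,0,0,-52,11.5,0,20],[0,0,-9.8,0,0,0,20],[0,0,-9.8,0,0,0,20],[0,0,-9.8,0,0,0,20],[0,0,-9.8,0,0,0,20]])

```text
t: 16.62
eef_pos: [505.8, -307.7, 212.4]
tcp_rot: [-3.141, -0.004, 2.225]
ft_force: [0.1, 0.5, -3.8]
opening: 0.261
grip_force: 29.5
```

Call:
jog_arm(motion=[[0,0,-9.8,0,0,0,20],[0,0,-9.8,0,0,0,20],[0,0,-9.8,0,0,0,20],[0,0,0,0,0,0,20],[0,0,0,0,0,0,20]])

```text
t: 17.25
eef_pos: [506.1, -307.8, 213.8]
tcp_rot: [3.141, -0.002, 2.729]
ft_force: [0.4, 0.1, -2.4]
opening: 0.259
grip_force: 29.5
```

Run:
```python
from h import *
np.set_printoptions(precision=1,suppress=True)
print(env.state()['opening'])
d=rd('wrist');P=cloud(d);e=rd('side')
cv2.imwrite('pics/w5.png',np.hstack([d['color'][:,:,::-1],cv2.resize(e['color'][96:288,200:340,::-1],None,fx=2,fy=2)]))
go(505.8,-308.4,172,156.5)
hsv=cv2.cvtColor(d['color'],cv2.COLOR_RGB2HSV)
g=(hsv[...,0]>45)&(hsv[...,0]<90)&(hsv[...,1]>80)
for z in (80,143):
    m=g&(abs(P[...,2]-z)<4); 
    if m.sum()>30: print(z,m.sum(),cv2.boxPoints(cv2.minAreaRect(P[m][:,:2].astype(np.float32))).round(1).tolist())
```

```text
0.25892858145359104
now [ 506.2 -307.9  214.4] [180.   -0.1 156.4] turn first: wz -0.07 then shift [ 0.2 -0.6 42.4] | shift unturned [ 0.1 -0.6 42.4]
80 3543 [[465.29998779296875, -352.0], [517.4000244140625, -374.70001220703125], [560.7000122070312, -275.6000061035156], [508.5, -252.89999389648438]]
143 984 [[478.20001220703125, -316.5], [558.4000244140625, -353.3999938964844], [575.9000244140625, -315.20001220703125], [495.79998779296875, -278.3999938964844]]
```

View pics/w5.png

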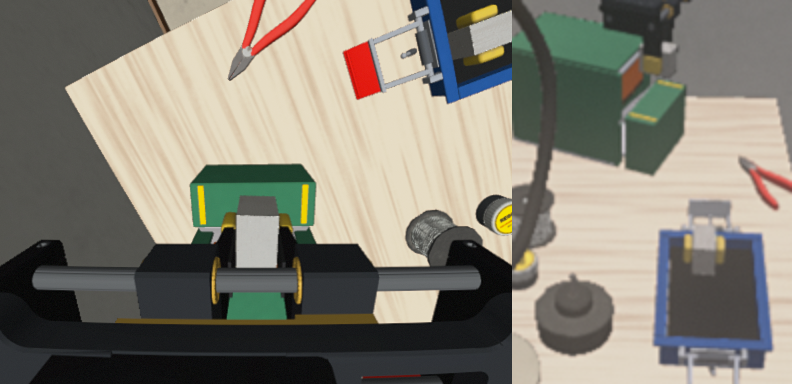

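The part is held over the ledge, with the green ledge and its yellow edges visible at (250,195). Lowering.

Call:
jog_arm(motion=[[0,0,0,0,-1,25,20],[0,0,0,0,0,14,20],[0,0,0,0,0,4,20],[0,0,0,0,0,2,20],[0,0,0,0,0,0,20]])

```text
t: 17.98
eef_pos: [506.1, -309.0, 170.4]
tcp_rot: [-3.142, 0.001, 2.733]
ft_force: [-0.1, -0.1, -2.9]
opening: 0.26
grip_force: 29.5
```

Call:
jog_arm(motion=[[0,0,0,0,0,2,20],[0,0,0,0,0,0.7,20],[0,0,0,0,0,0,20]])

```text
t: 18.35
eef_pos: [506.1, -309.0, 168.5]
tcp_rot: [-3.141, 0.001, 2.733]
ft_force: [-1.9, 1.1, 6.5]
opening: 0.262
grip_force: 29.5
```

Call:
jog_arm(motion=[[0,0,0,0,0,0,57],[0,0,0,0,0,0,57],[0,0,0,0,0,0,57],[0,0,0,0,0,-20,57],[0,0,0,0,0,-20,57],[0,0,0,20,0,0,0],[0,0,0,20,0,0,0],[0,0,0,0,0,0,0],[0,0,0,0,0,20,0],[0,0,0,0,0,14,0]])

```text
t: 19.6
eef_pos: [469.7, -293.3, 172.6]
tcp_rot: [3.142, 0.0, 2.733]
ft_force: [0.2, -0.7, -0.3]
opening: 0.127
grip_force: 0.0
```

Run:
```python
from h import *
np.set_printoptions(precision=1,suppress=True)
print(env.state()['opening'])
o=np.array([536.5,-323]);u=np.array([.917,-.399]);n=np.array([.399,.917])
t=o-16*u;go(t[0],t[1],165,156.5)
P=cloud(rd('side'))
m=(P[...,2]>100)&(P[...,2]<122)&(P[...,0]>450)&(P[...,0]<560)&(P[...,1]>-360)&(P[...,1]<-250)
q=P[m][:,:2]-o;print(m.sum(),np.percentile(np.c_[q@u,q@n],[2,50,98],axis=0))
```

```text
0.12679230235240366
now [ 469.7 -293.3  172.6] [180.    0.  156.6] turn first: wz 0.07 then shift [-57.1  -0.6   7.6] | shift unturned [-57.1  -0.7   7.6]
379 [[-83.7 -19. ]
 [-35.   12.1]
 [  6.   51.7]]
```

Call:
jog_arm(motion=[[0,0,0,0,0,0,0],[0,0,0,-8,0,-1,0],[0,0,0,-10,0,0,0],[0,0,0,-10,0,0,0],[0,0,0,-10,0,0,0],[0,0,0,-10,0,0,0],[0,0,0,-9,0,0,0],[0,0,0,0,0,0,0]])

```text
t: 20.65
eef_pos: [522.1, -315.9, 174.2]
tcp_rot: [3.142, 0.0, 2.733]
ft_force: [0.5, -0.3, -0.3]
opening: 0.005
grip_force: 0.0
```

Call:
jog_arm(motion=[[0,0,0,20,0,0,0],[0,0,0,40,0,-20,0],[0,0,0,0,0,-60,60],[0,0,0,0,0,0,60],[0,0,0,0,0,0,60]])

```text
t: 21.28
eef_pos: [466.3, -291.7, 254.1]
tcp_rot: [3.142, 0.0, 2.733]
ft_force: [0.5, -0.1, -0.4]
opening: 0.26
grip_force: 0.0
```

Run:
```python
from h import *
np.set_printoptions(precision=1,suppress=True)
d=rd('wrist');e=rd('side');f=rd('top')
cv2.imwrite('pics/w6.png',np.hstack([d['color'][:,:,::-1],cv2.resize(e['color'][96:288,200:340,::-1],None,fx=2,fy=2)]))
for c,k in(('top',f),('wrist',d),('side',e)):
    for r in env.recognise(c,'transformer_1'): print(c,r,px2w(k,*r['location']))
go(455,-63.5,170,88)
```

```text
top {'location': [224.2, 229.0], 'score': 0.69} [450.2 -67.3  59.1]
wrist {'location': [446.4, 88.8], 'score': 0.71} [452.1 -72.8  57.3]
side {'location': [291.3, 222.0], 'score': 0.57} [464.6 -43.4  54.3]
side {'location': [241.7, 141.0], 'score': 0.32} [ 582.6 -283.7  110.9]
now [ 466.4 -291.8  253.5] [180.   -0.1 156.6] turn first: wz 68.57 then shift [227.7 -19.4  83.5] | shift unturned [101.1 204.9  83.7]
```

View pics/w6.png

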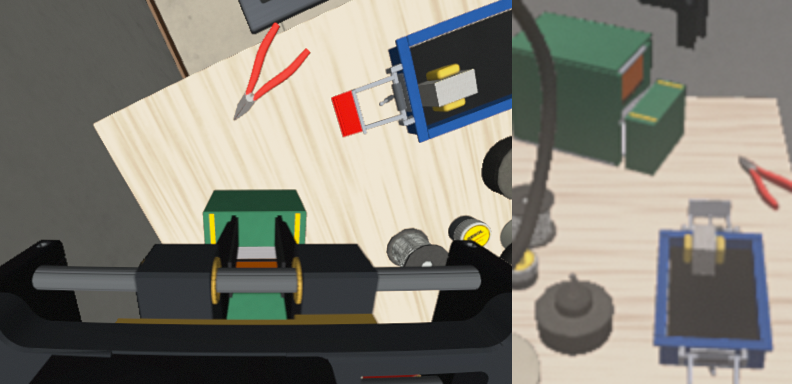

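The ledge is empty and the flap is shut, so the first part is in. Now the second.

Call:
jog_arm(motion=[[0,0,0,20,41,0,50],[0,0,0,25,51,0,50],[0,0,0,25,51,0,50],[0,0,0,25,51,0,50],[0,0,9.8,0,0,0,50],[0,0,9.8,0,0,0,50],[0,0,9.8,0,0,0,50],[0,0,9.8,0,0,0,50],[0,0,9.8,0,0,0,50],[0,0,9.8,0,0,0,50]])

```text
t: 22.82
eef_pos: [456.4, -76.0, 254.0]
tcp_rot: [-3.141, -0.0, 1.701]
ft_force: [0.1, 0.3, -0.7]
opening: 0.528
grip_force: 0.0
```

Call:
jog_arm(motion=[[0,0,9.8,0,0,0,50],[0,0,0,0,0,0,50],[0,0,0,0,0,0,50]])

```text
t: 23.2
eef_pos: [456.4, -76.0, 254.2]
tcp_rot: [-3.141, -0.0, 1.539]
ft_force: [-0.4, -0.4, 0.3]
opening: 0.524
grip_force: 0.0
```

Run:
```python
from h import *
np.set_printoptions(precision=1,suppress=True)
for c in('top','side'):
    d=rd(c);P=cloud(d)
    m=(P[...,0]>400)&(P[...,0]<500)&(P[...,1]>-95)&(P[...,1]<70)&(P[...,2]>50)&(P[...,2]<64)
    if m.sum()>20:print(c,m.sum(),cv2.minAreaRect(P[m][:,:2].astype(np.float32)),P[m].mean(0))
d=rd('wrist');P=cloud(d);save(d,'w7.png')
hsv=cv2.cvtColor(d['color'],cv2.COLOR_RGB2HSV)
for r in env.recognise('wrist','transformer_1'): print(r,px2w(d,*r['location']))
m=(P[...,0]>400)&(P[...,0]<500)&(P[...,1]>-95)&(P[...,1]<70)&(P[...,2]>50)&(P[...,2]<64)&(hsv[...,1]<60)
print(m.sum(),cv2.minAreaRect(P[m][:,:2].astype(np.float32)),P[m].mean(0))
go(455,-63.5,170,88)
```

```text
side 251 ((454.702392578125, -63.22706985473633), (44.86048889160156, 41.48554229736328), 87.82206726074219) [455.1 -60.6  57.4]
{'location': [253.1, 173.2], 'score': 0.93} [453.7 -64.2  59.5]
{'location': [410.0, 216.2], 'score': 0.62} [ 637.3 -124.3   50.8]
893 ((454.6805419921875, -63.773319244384766), (42.2115364074707, 24.333982467651367), 88.04644775390625) [454.7 -63.1  58.6]
now [456.4 -76.  254.3] [-180.   -0.   88.] turn first: wz 0.05 then shift [12.5 -1.8 84.3] | shift unturned [12.5 -1.8 84.3]
```

Call:
jog_arm(motion=[[0,0,0,12.5,-2,40,48],[0,0,0,0,0,40,48],[0,0,0,0,0,30,48],[0,0,0,0,0,20,48],[0,0,0,0,0,9,48],[0,0,0,0,0,0,48]])

```text
t: 24.15
eef_pos: [454.9, -63.5, 115.2]
tcp_rot: [-3.141, -0.0, 1.536]
ft_force: [-0.4, -0.1, 0.4]
opening: 0.502
grip_force: 0.0
```

Call:
jog_arm(motion=[[0,0,0,0,0,0,20],[0,0,0,0,0,0,20],[0,0,0,0,0,0,20],[0,0,0,0,0,0,20],[0,0,0,0,0,-10,20],[0,0,0,0,0,-40,20],[0,0,0,0,0,-50,20],[0,0,0,0,0,0,20],[0,0,0,0,0,0,20]])

```text
t: 25.28
eef_pos: [454.5, -63.3, 215.1]
tcp_rot: [-3.141, -0.0, 1.535]
ft_force: [-0.1, -0.0, -3.1]
opening: 0.255
grip_force: 30.0
```

Run:
```python
from h import *
go(505.5,-309.3,215,156.5)
```

```text
now [454.5 -63.3 215.1] [-1.7998e+02 -1.0000e-02  8.7970e+01] turn first: wz -68.53 then shift [-1.449e+02 -2.052e+02  1.000e-01] | shift unturned [-2.44e+02  5.97e+01  1.00e-01]
```

Call:
jog_arm(motion=[[0,0,0,-44,10.7,0,20],[0,0,0,-50,12.2,0,20],[0,0,0,-50,12.2,0,20],[0,0,0,-50,12.2,0,20],[0,0,0,-50,12.2,0,20],[0,0,-9.8,0,0,0,20],[0,0,-9.8,0,0,0,20],[0,0,-9.8,0,0,0,20],[0,0,-9.8,0,0,0,20],[0,0,-9.8,0,0,0,20]])

```text
t: 26.52
eef_pos: [505.2, -309.2, 213.2]
tcp_rot: [-3.141, -0.004, 2.396]
ft_force: [0.4, -0.3, -3.7]
opening: 0.257
grip_force: 30.0
```

Call:
jog_arm(motion=[[0,0,-9.8,0,0,0,20],[0,0,-9.7,0,0,0,20],[0,0,0,0,0,20,20],[0,0,0,0,0,15,20],[0,0,0,0,0,3,20],[0,0,0,0,0,2,20],[0,0,0,0,0,0,20]])

```text
t: 27.4
eef_pos: [505.8, -309.5, 175.5]
tcp_rot: [-3.142, 0.0, 2.731]
ft_force: [-0.4, -0.1, -3.4]
opening: 0.257
grip_force: 30.0
```

Call:
jog_arm(motion=[[0,0,0,0,0,2,20],[0,0,0,0,0,0.7,20],[0,0,0,0,0,0,20]])

```text
t: 27.78
eef_pos: [505.8, -309.5, 173.8]
tcp_rot: [-3.141, 0.001, 2.731]
ft_force: [-2.3, 1.5, 6.5]
opening: 0.26
grip_force: 30.0
```

Call:
jog_arm(motion=[[0,0,0,0,0,0,57],[0,0,0,0,0,0,57],[0,0,0,0,0,0,57],[0,0,0,0,0,-20,57],[0,0,0,0,0,-20,57],[0,0,0,20,0,0,0],[0,0,0,20,0,0,0],[0,0,0,0,0,0,0],[0,0,0,0,0,20,0],[0,0,0,0,0,20,0]])

```text
t: 29.02
eef_pos: [469.8, -294.0, 172.3]
tcp_rot: [-3.141, 0.001, 2.731]
ft_force: [-0.3, -0.6, 0.5]
opening: 0.126
grip_force: 0.0
```

Call:
jog_arm(motion=[[0,0,0,0,0,0,0],[0,0,0,-8,0,0,0],[0,0,0,-10,0,0,0],[0,0,0,-10,0,0,0],[0,0,0,-10,0,0,0],[0,0,0,-10,0,0,0],[0,0,0,-9,0,0,0],[0,0,0,0,0,0,0]])

```text
t: 30.02
eef_pos: [521.9, -316.5, 172.5]
tcp_rot: [3.142, 0.001, 2.731]
ft_force: [-0.1, 1.0, 0.6]
opening: 0.007
grip_force: 0.0
```

Call:
jog_arm(motion=[[0,0,0,20,0,0,0],[0,0,0,40,0,-20,0],[0,0,0,0,0,-60,60],[0,0,0,0,0,0,60],[0,0,0,0,0,0,60]])

```text
t: 30.65
eef_pos: [466.1, -292.1, 252.4]
tcp_rot: [3.142, 0.0, 2.731]
ft_force: [0.3, 0.5, 0.6]
opening: 0.263
grip_force: 0.0
```

Run:
```python
from h import *
np.set_printoptions(precision=1,suppress=True)
d=rd('wrist');e=rd('side');f=rd('top')
cv2.imwrite('pics/w8.png',np.hstack([d['color'][:,:,::-1],cv2.resize(e['color'][96:288,200:340,::-1],None,fx=2,fy=2)]))
for c,k in(('top',f),('wrist',d),('side',e)):
    for r in env.recognise(c,'transformer_1'): print(c,r,px2w(k,*r['location']))
P=cloud(f)
for lo,hi in((30,38),(60,68)):
    m=(P[...,0]>330)&(P[...,0]<530)&(P[...,1]>185)&(P[...,1]<325)&(P[...,2]>lo)&(P[...,2]<hi)
    print(m.sum(),cv2.minAreaRect(P[m][:,:2].astype(np.float32)))
go(427.8,253.3,250,88)
```

```text
top {'location': [143.3, 227.5], 'score': 0.2} [455.4 125.9  28.6]
wrist {'location': [255.7, 228.6], 'score': 0.21} [ 505.9 -309.4   80.4]
side {'location': [260.2, 135.3], 'score': 0.49} [ 537.3 -331.7  100.5]
2597 ((437.28759765625, 252.8196563720703), (109.59931182861328, 189.86618041992188), 86.02352905273438)
163 ((425.59173583984375, 253.08160400390625), (81.04995727539062, 14.314302444458008), 88.71037292480469)
now [ 466.2 -292.2  251.8] [180.   -0.1 156.5] turn first: wz 68.47 then shift [543.8 -57.4   1.8] | shift unturned [253.  484.8   2.4]
```

View pics/w8.png

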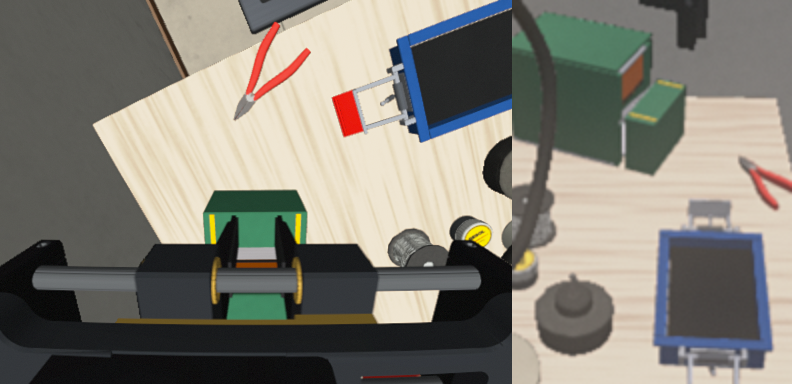

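The case is empty, the ledge is clear and the flap is shut. Back to the cover.

Call:
jog_arm(motion=[[0,0,0,25.3,48.5,0,50],[0,0,0,25.3,48.5,0,50],[0,0,0,25.3,48.5,0,50],[0,0,0,25.3,48.5,0,50],[0,0,0,25.3,48.5,0,50],[0,0,0,25.3,48.5,0,50],[0,0,0,25.3,48.5,0,50],[0,0,0,25.3,48.5,0,50],[0,0,0,25.3,48.5,0,50],[0,0,0,25.3,48.5,0,50]])

```text
t: 32.2
eef_pos: [427.6, 255.3, 252.4]
tcp_rot: [-3.141, -0.0, 2.731]
ft_force: [1.1, -0.3, -0.6]
opening: 0.522
grip_force: 0.0
```

Call:
jog_arm(motion=[[0,0,9.8,0,0,0,50],[0,0,9.8,0,0,0,50],[0,0,9.8,0,0,0,50],[0,0,9.8,0,0,0,50],[0,0,9.8,0,0,0,50],[0,0,9.8,0,0,0,50],[0,0,9.7,0,0,0,50],[0,0,0,0,0,0,50]])

```text
t: 33.2
eef_pos: [427.9, 253.4, 252.3]
tcp_rot: [-3.141, 0.0, 1.537]
ft_force: [0.1, -0.7, -0.8]
opening: 0.525
grip_force: 0.0
```

Run:
```python
from h import *
np.set_printoptions(precision=1,suppress=True)
go(427.8,253.3,119.8,88)
d=rd('wrist');P=cloud(d)
for lo,hi in((30,38),(60,70)):
    m=(P[...,0]>330)&(P[...,0]<530)&(P[...,1]>185)&(P[...,1]<325)&(P[...,2]>lo)&(P[...,2]<hi)
    print(m.sum(),cv2.minAreaRect(P[m][:,:2].astype(np.float32)),P[m].mean(0))
# case rim from top
f=rd('top');P=cloud(f);h=cv2.cvtColor(f['color'],cv2.COLOR_RGB2HSV)
m=(h[...,0]>105)&(h[...,0]<125)&(h[...,1]>120)&(P[...,0]>370)&(P[...,0]<530)&(P[...,1]>-115)&(P[...,1]<95)&(abs(P[...,2]-36)<6)
print('case',m.sum(),cv2.minAreaRect(P[m][:,:2].astype(np.float32)))
```

```text
now [427.9 253.4 252.3] [-180.    0.   88.] turn first: wz 0.04 then shift [ -0.1  -0.1 132.5] | shift unturned [ -0.1  -0.  132.5]
10951 ((438.40325927734375, 246.71893310546875), (116.81211853027344, 185.12071228027344), 88.07200622558594) [428.6 256.2  34.7]
948 ((428.446044921875, 253.70138549804688), (80.89244842529297, 13.992415428161621), 88.49058532714844) [428.6 256.8  65.9]
case 603 ((445.07373046875, -11.9456787109375), (167.33526611328125, 109.24087524414062), 88.5029296875)
```

Still where I left it. Grasp and lift.

Call:
jog_arm(motion=[[0,0,0,0,0,45,50],[0,0,0,0,0,45,50],[0,0,0,0,0,30,50],[0,0,0,0,0,12.5,50],[0,0,0,0,0,0,0],[0,0,0,0,0,0,0],[0,0,0,0,0,0,0],[0,0,0,0,0,0,0],[0,0,0,0,0,0,0],[0,0,0,0,0,0,0]])

```text
t: 34.55
eef_pos: [428.1, 253.5, 120.8]
tcp_rot: [3.141, -0.0, 1.536]
ft_force: [-0.3, -0.0, 6.6]
opening: 0.145
grip_force: 30.0
```

Call:
jog_arm(motion=[[0,0,0,0,0,-20,0],[0,0,0,0,0,-45,0],[0,0,0,0,0,-40,0],[0,0,0,0,0,0,0],[0,0,0,0,0,0,0]])

```text
t: 35.17
eef_pos: [427.4, 253.2, 224.3]
tcp_rot: [-3.141, 0.0, 1.535]
ft_force: [-1.5, -0.6, -3.0]
opening: 0.148
grip_force: 30.0
```

Run:
```python
from h import *
go(447.1,-11.8,225,177.7)
```

```text
now [427.4 253.2 224.3] [-1.7994e+02  3.0000e-02  8.7970e+01] turn first: wz -89.73 then shift [ -30.3 -264.    -0.7] | shift unturned [-264.1   29.    -0.6]
```

Call:
jog_arm(motion=[[0,0,0,-34,4,0,0],[0,0,0,-46,5,0,0],[0,0,0,-46,5,0,0],[0,0,0,-46,5,0,0],[0,0,0,-46,5,0,0],[0,0,0,-46,5,0,0],[0,0,-9,0,0,0,0],[0,0,-9,0,0,0,0],[0,0,-9,0,0,0,0],[0,0,-9,0,0,0,0]])

```text
t: 36.42
eef_pos: [447.0, -11.5, 223.6]
tcp_rot: [-3.139, -0.002, 2.169]
ft_force: [0.5, 0.2, -2.3]
opening: 0.146
grip_force: 30.0
```

Call:
jog_arm(motion=[[0,0,-9,0,0,0,0],[0,0,-9,0,0,0,0],[0,0,-9,0,0,0,0],[0,0,-9,0,0,0,0],[0,0,-9,0,0,0,0],[0,0,-8.7,0,0,0,0],[0,0,0,0,0,0,0],[0,0,0,0,0,0,0]])

```text
t: 37.42
eef_pos: [447.3, -11.4, 224.4]
tcp_rot: [3.141, -0.002, 3.098]
ft_force: [0.4, 0.9, -2.9]
opening: 0.142
grip_force: 30.0
```

Run:
```python
from h import *
np.set_printoptions(precision=1,suppress=True)
go(447.1,-11.8,160,177.7);print(env.state()['opening'])
P=cloud(rd('side'))
m=(P[...,0]>370)&(P[...,0]<530)&(P[...,1]>-115)&(P[...,1]<95)&(P[...,2]>133)&(P[...,2]<145)
print('cover',m.sum(),cv2.minAreaRect(P[m][:,:2].astype(np.float32)),np.median(P[m],0))
f=rd('side');print([ (r['score'],px2w(f,*r['location'])) for r in env.recognise('side','clip_left')])
```

```text
now [447.3 -11.4 224.4] [180.   -0.1 177.5] turn first: wz -0.22 then shift [ 0.2 -0.4 64.4] | shift unturned [ 0.1 -0.4 64.4]
0.14213673193059467
cover 2063 ((449.38690185546875, -9.741424560546875), (166.06640625, 103.89865112304688), 87.50463104248047) [455.2  26.2 139.4]
[(0.79, array([460.8, 129.7,  21.3])), (0.69, array([450.7,  67.2,  36.9]))]
```

Call:
jog_arm(motion=[[0,0,-0.2,0,-0.4,30,0],[0,0,0,0,0,25,0],[0,0,0,0,0,9,0],[0,0,0,0,0,2,0],[0,0,0,0,0,0,0]])

```text
t: 38.2
eef_pos: [447.8, -11.9, 159.7]
tcp_rot: [-3.142, 0.001, 3.104]
ft_force: [0.7, -0.4, -3.5]
opening: 0.145
grip_force: 30.0
```

Call:
jog_arm(motion=[[0,0,0,-0.5,0,2,0],[0,0,0,0,0,1,0],[0,0,0,0,0,1,0],[0,0,0,0,0,0,0]])

```text
t: 38.7
eef_pos: [448.6, -11.9, 156.7]
tcp_rot: [-3.141, 0.003, 3.104]
ft_force: [-3.0, 2.3, 21.9]
opening: 0.146
grip_force: 30.0
```

Call:
jog_arm(motion=[[0,0,0,1.3,0,-0.8,0],[0,0,0,0,0,0,0],[0,0,0,0,0,0,45],[0,0,0,0,0,0,45],[0,0,0,0,0,0,45],[0,0,0,0,0,-30,45],[0,0,0,0,0,-50,45],[0,0,0,0,0,-50,45],[0,0,0,40,0,0,45],[0,0,0,0,0,0,45]])

```text
t: 39.95
eef_pos: [404.8, -10.1, 286.3]
tcp_rot: [3.142, -0.0, 3.104]
ft_force: [-0.9, 0.9, 0.3]
opening: 0.473
grip_force: 0.0
```

Run:
```python
from h import *
np.set_printoptions(precision=1,suppress=True)
d=rd('wrist');e=rd('side')
cv2.imwrite('pics/w9.png',np.hstack([d['color'][:,:,::-1],cv2.resize(e['color'][96:288,200:340,::-1],None,fx=2,fy=2)]))
for P in (cloud(d),cloud(e)):
    m=(P[...,0]>370)&(P[...,0]<530)&(P[...,1]>-100)&(P[...,1]<78)&(P[...,2]>66)&(P[...,2]<75)
    h=(P[...,0]>380)&(P[...,0]<520)&(P[...,1]>-50)&(P[...,1]<40)&(abs(P[...,2]-102)<5)
    for k in(m,h):print(k.sum(),cv2.minAreaRect(P[k][:,:2].astype(np.float32)),np.median(P[k],0))
```

```text
8405 ((449.07000732421875, -11.77349853515625), (163.50582885742188, 103.76854705810547), 87.81954956054688) [436.6 -12.1  70.8]
855 ((449.1747131347656, -11.435816764831543), (13.545499801635742, 81.38463592529297), 88.24463653564453) [445.7 -11.1 102.3]
2462 ((450.3125, -11.700363159179688), (169.27037048339844, 104.14600372314453), 87.76220703125) [450.9  10.9  71.7]
250 ((450.4521179199219, -10.041563987731934), (16.321983337402344, 80.07803344726562), 87.42777252197266) [450.6  -8.4 102.5]
```

View pics/w9.png

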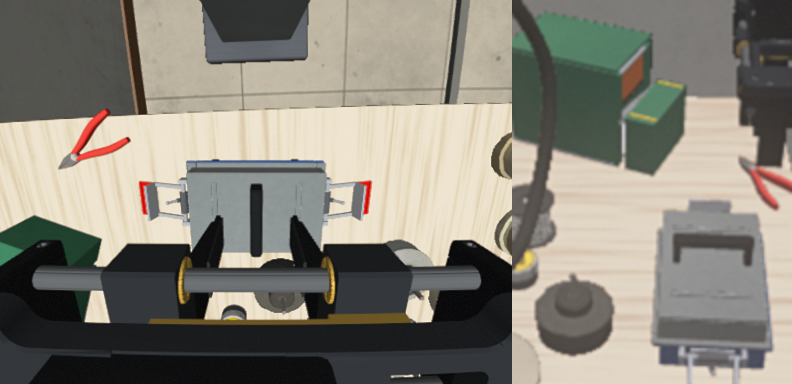

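Compared with where it started, the cover sits about 2 mm off, flat at the right height, with both clips open and the flap shut. Handing in.

```bash
python3 -c "
from cell import env
print(env.job_done())"
```

```text
the job is handed in; nothing more can be done
None
```

The job is handed in, though no verdict came back: both transformers in the case went into the bin and the flap shut, the cover is back on the case about 2 mm from where it started, both clips hang open, and I saw no sign of the cutters, tin or spool being moved.

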